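# Load the wire feeder and hold its lid at the balance point

## Task

The wire feeder's lid has lost its stay. Lower the spool of aluminium wire with the blue flanges gently over the feeder's upright spindle until it sits fully home, only then letting go of it; then take the lid by its handle bar, swing it slowly up from its back-stop to the point where its weight balances over the hinge, and finish while still gripping the bar and holding the lid still there, so that the new stay can be clipped on. Do not let the lid drop either way, and leave everything else on the table where it is.

Things in the scene. Friction and masses are not known exactly. Their poses are not given: they have to be found in the camera images.
- spool_alu: the spool to load: two blue plastic flanges (62 mm diameter, 5 mm thick) with bright aluminium wire (54 mm diameter) between them, 55 mm high over all, about 0.2 kg, bore 19 mm right through; it stands upright on the table among two other spools, and any of the three may be in any of the three places. Origin: centre of its underside, z along its axis
- feeder: wire feeder, fixed to the table: blue open case 300 (its x) x 200 (its y) x 90 mm high, walls 4 mm; origin at the centre of its underside, x axis within 0.25 rad of world x. Spindle in its -x half; the drive unit with feed rolls fills the +x half from 27 mm past the middle, up to 66 mm high. The lid hinges on its +y top edge, 90 mm above the table
- spindle_seat (a point): centre of the seat on which the spool's underside rests when fully home, 26 mm above the table, on the axis of the upright steel spindle: 16 mm diameter, tapering to 7 mm over the last 14 mm, tip 64 mm above this point. Clear round it: case walls 71 mm off in feeder -x and 86 mm in -y, drive unit 100 mm off in +x. Axes as the feeder
- lid (a joint): lid angle (rad): 0 shut, grows as it opens; starts leaning back on its stop at 2.10. The hinge is almost free (friction under 0.01 N m): the lid falls shut from below the balance point and back on its stop from above it. It balances, centre of mass straight above the hinge, at 1.368, where it leans about 12 degrees past upright towards the case. Lid about 0.7 kg
- lid_hinge (a point): point on the hinge axis, middle of the lid's length. Axes turn with the lid: x along the hinge (as the feeder's x), -y from hinge to free edge in the lid's plane, z out of its outer face. The blue lid is 300 mm along the hinge, 194 mm from hinge to free edge, 30 mm deep (z 0 to 30 mm). Opening turns it about its -x axis
- lid_bar (a point): middle of the lid's black bow-handle bar: round, 12 mm diameter, parallel to the hinge, 120 mm between its legs; 230 mm from the hinge along the lid's -y and 15 mm along its z, its axis 36 mm beyond the lid's free edge, so fingers can straddle it from above, tool upright or along the lid. About 280 mm above the table at the start, 318 mm at balance. Axes as lid_hinge
- lid_cg (a point): the lid's centre of mass, 110 mm from the hinge along the lid's -y and 23 mm along its z; the lid balances when this point is straight above the hinge line
- spool_copper: bystander: spool of the same size with black flanges and copper-coloured wire, standing on the table; leave alone
- spool_flux: bystander: spool of the same size with yellow flanges and dark grey wire, standing on the table; leave alone
- stay: bystander: the new lid stay, a black and steel strut 180 mm long, 18 mm thick, lying on the table; leave alone
- magnet: bystander: orange arrow-shaped welding magnet, 92 mm wide, 16 mm high, lying flat; leave alone
- wire_brush: bystander: steel wire brush with a wooden handle, 240 mm long, 32 mm high; leave alone
- tip_jar: bystander: small amber jar with a red lid, 56 mm across, 60 mm high; leave alone
- pliers: bystander: red-handled pliers, 160 mm long, 15 mm high; leave alone
Mind the look-alikes: they are no part of the job. Of the things like the spool_alu, leave any that is pink or turquoise; of the rest the larger one is meant.

How it is judged:
By the outcome, as a careful person would: the job done as asked, in the order asked, and still so for the second after the job is handed in, while the arm keeps its last pose, push and grip.
It also fails if it takes over 69 s, if anything falls off the work surface, if the arm or the gripper's body presses on something with over 40 N, if the wrist force passes 120 N, or if a joint passes its speed limit or range.

## Robot

A 6-joint arm with a two-finger parallel gripper is mounted at the origin on the work surface. World frame = base frame: x ahead of the robot, y to its left, z up, the work surface at z = 0. Lengths are in m, angles in rad, forces in N, time in s.
With the tool pointing down it reaches from about 0.35 to 0.8 m from the base axis. Payload 7.3 kg.
Tool frame: the origin (TCP) lies between the finger pads; the fingertips stand arm.tips_ahead ahead of it and the grasp point (between the pads) lies 8 mm behind it (arm.tips_ahead is the distance from the TCP to the fingertips, in m); z points along the fingers, y is the line along which they close (so a half turn about z gives the same grasp; the last joint's range is limited). The gripper opens to 85 mm and grips with 20 to 120 N. Pads are 22 mm wide; open, the fingers measure 114 mm over their backs; the gripper's body (76 mm by 85 mm) begins 54 mm behind the grasp point. The pads swing forward as they close: fully open they stand 13 mm farther back than shut.
Start: joints at [-1.419, 0.342, 1.524, -0, 1.275, -0.146], TCP at [0.154, -0.502, 0.242] pointing down, gripper open.
Joint ranges: [-2.53, 2.53], [-0.77, 2.02], [0.04, 2.7], [-1, 4.14], [0.28, 2.66], [-3.11, 3.11]. Speed limits (rad/s): [2.57, 2.57, 3.14, 3.14, 3.14, 3.14].

## Interface

Orientations are given as a unit quaternion [x, y, z, w].
In Python, from cell import arm, cams gives the robot as it stands. The module is installed in compiled form; this text tells all that it offers. Calls block until the motion is done:
- arm.move_ptp(position, orientation): joint-space move of the TCP to a pose.
- arm.movel(position, orientation=None, velocity=0.15): straight line of the TCP; orientation=None keeps the orientation; velocity is the mean speed in m/s.
- arm.movej(angles): joint-space move.
- arm.gripper_open() and arm.grasp(): open the fingers fully, or close them until they stop; the grip force is fixed at half the most.
- arm.hold(seconds).
- arm.solve_ik(position, orientation): joint angles nearest the present ones, or None.
- cams.camera(name): name is "scene" or "top"; returns a dict with "frame" (420x560x3 uint8, red, green, blue), "camera_matrix" (3x3 intrinsics, pixels), "R" (3x3) and "t" (3): a world point X has camera coordinates R X + t. Camera axes: x right, y down, z forward; pixel columns grow to the right and rows downward; lengths in m; the calibration is good to about 2 mm. A picture is of the moment at which its call begins. There is no depth.
A pose or a line that the arm cannot do raises arm.IKError and nothing moves.
- arm.hand_in(): hands the job in; it is judged then, once.
Readings, each from a call of its own:
- arm.read_t(): time.
- arm.read_qpos(): joint angles.
- arm.read_qvel(): joint speeds.
- arm.read_tau(): joint torques, N m.
- arm.read_eef_pos(): TCP position.
- arm.read_ee_rot(): TCP orientation.
- arm.read_contact_force(): force on the tool from outside, world axes, zero at the start.
- arm.read_torque(): the same for the moment, N m.
- arm.read_width(): finger opening in m.
- arm.read_gripper_force(): force on a finger pad.
Only numpy, scipy, OpenCV 4.12 (cv2) and the standard library are available. Lean on these libraries where they do the work, as an engineer would, in place of code of your own. Each camera call takes 0.05 s, during which the arm holds its last target. There are 200 camera calls.

## Working session

There is one attempt and no reset: what is moved stays moved. The work goes in short steps, each a Python script; the robot and the scene stay as the last script left them, time stands still between calls to the robot, and variables do not carry over. Pictures are saved under pics/ and viewed, at most 10 in all, crops included, and the job is handed in when it is done.

```bash
mkdir -p pics; python3 - <<'E'
from cell import arm,cams
import cv2,numpy as np
for n in("scene","top"):
    c=cams.camera(n); cv2.imwrite(f"pics/{n}0.png",cv2.resize(c["frame"][:,:,::-1],(800,600),interpolation=cv2.INTER_CUBIC))
    np.savez(f"{n}.npz",K=c["camera_matrix"],R=c["R"],t=c["t"],f=c["frame"])
    print(n,c["camera_matrix"],-c["R"].T@c["t"],c["R"])
print(arm.tips_ahead,arm.read_t(),arm.read_ee_rot(),arm.read_width())
E
```

```text
scene [[498.2962268    0.         279.64306223]
 [  0.         498.2962268  208.1364258 ]
 [  0.           0.           1.        ]] [ 1.32158611 -0.18427026  1.09732346] [[ 0.19254214  0.98109987  0.01925001]
 [ 0.75183398 -0.13488495 -0.64540818]
 [-0.63061335  0.13874108 -0.76359526]]
top [[476.53386421   0.         277.69724884]
 [  0.         476.53386421 203.48247275]
 [  0.           0.           1.        ]] [0.29223265 0.01678301 1.35542019] [[ 0.01007816 -0.99993246 -0.00578819]
 [-0.99001288 -0.00916385 -0.14067881]
 [ 0.14061627  0.00714816 -0.99003837]]
0.011 0.1 [ 9.88929999e-01  1.48381259e-01 -6.14330156e-06 -6.77568151e-04] 0.08488665845215176
```

View pics/scene0.png

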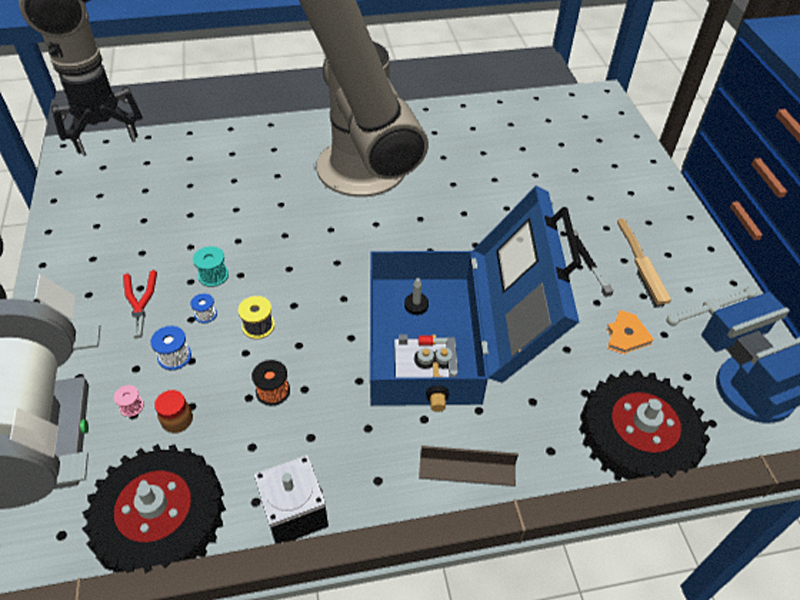

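View pics/top0.png

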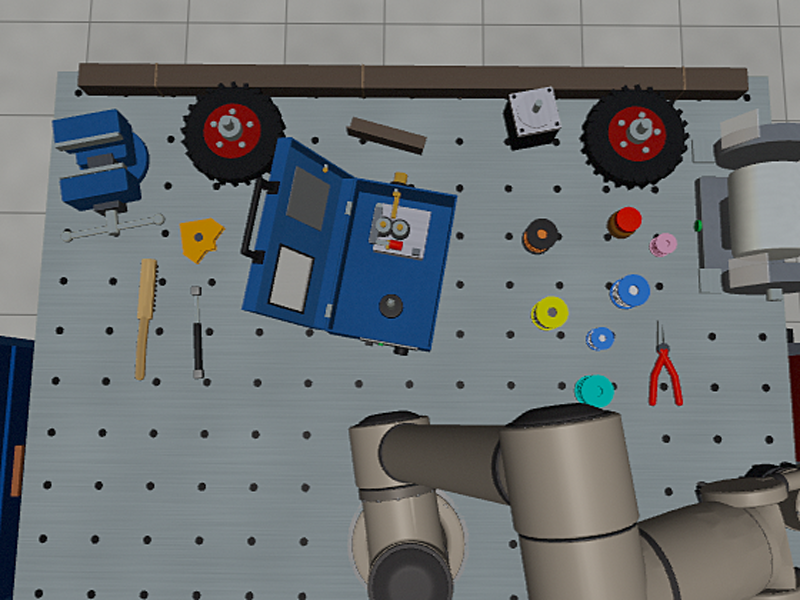

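The blue-flanged 62 mm spool is at scene (171,347) / top (630,292); a smaller blue one stands beside it. The spindle is at scene (417,290) / top (391,303), and the bar is at top (255,220). I'll enlarge these areas.

```bash
python3 - <<'E'
import cv2,numpy as np
def tile(n,u,v,w,h,s):
    f=np.load(n+".npz")["f"][:,:,::-1]; c=cv2.resize(f[v:v+h,u:u+w],None,fx=s,fy=s,interpolation=cv2.INTER_CUBIC)
    for k in range(0,w,10):
        cv2.line(c,(k*s,0),(k*s,6 if k%50 else 14),(0,255,0),1)
        if (u+k)%20==0: cv2.putText(c,str(u+k),(k*s,22),0,.35,(0,255,0),1)
    for k in range(0,h,10):
        cv2.line(c,(0,k*s),(6,k*s),(0,255,0),1)
        if (v+k)%20==0: cv2.putText(c,str(v+k),(8,k*s+4),0,.35,(0,255,0),1)
    return c
a=np.vstack([np.hstack([tile("top",400,180,80,60,5),tile("scene",80,210,80,60,5)]),
 np.hstack([tile("top",230,180,80,60,5),tile("scene",250,180,80,60,5)])])
cv2.imwrite("pics/a.png",a)
cv2.imwrite("pics/b.png",np.hstack([tile("top",160,90,80,120,5),tile("scene",320,120,100,150,4)[:600]]))
E
```

```text
(no output)
```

View pics/a.png

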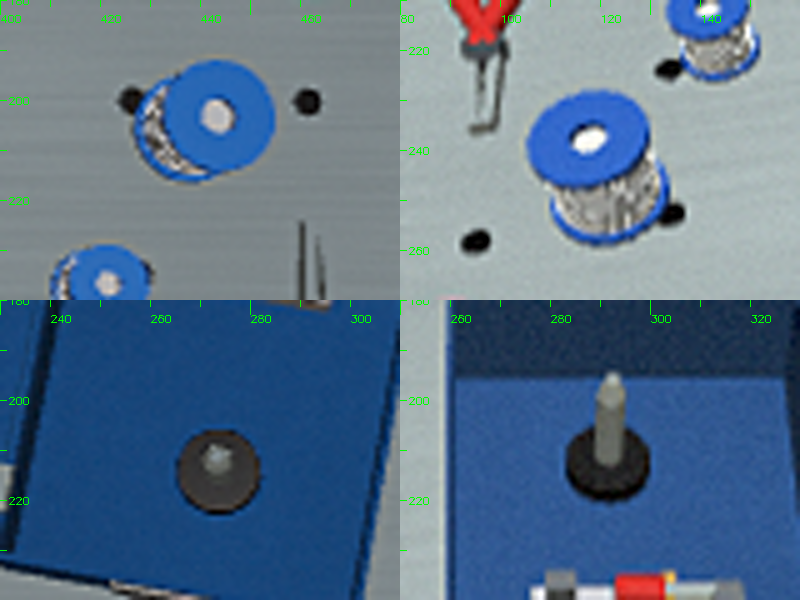

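View pics/b.png

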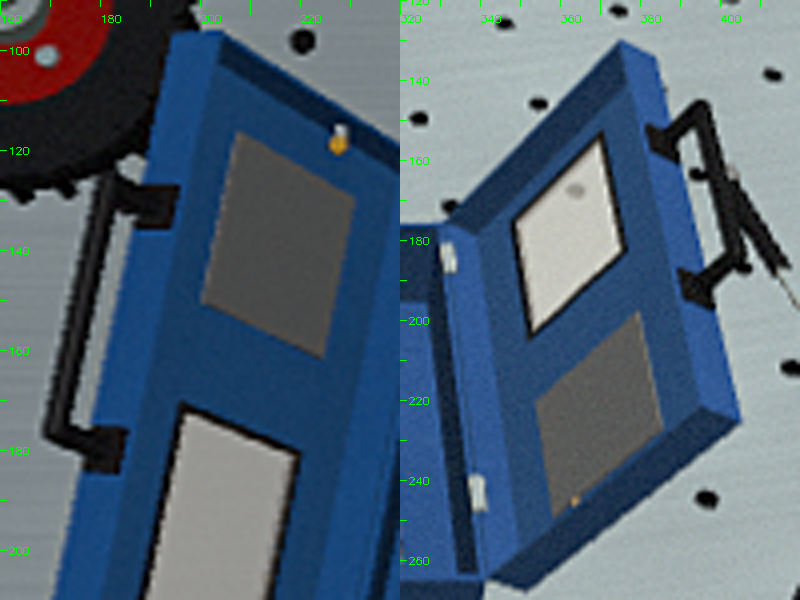

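Spool top centre: top (443.8,203.1), scene (117.7,237.8). Spindle tip: top (273.4,211), scene (292.4,194.6). Bar corners: top (181.4,126) and (171.4,176), scene (395.8,146.4) and (404.3,185.5). I'll fit the poses from these.

```bash
cat >h.py <<'E'
import numpy as np
from scipy.spatial.transform import Rotation as Rot
C={n:np.load(n+".npz") for n in("top","scene")}
def proj(n,X):
    c=C[n]; p=c["K"]@(c["R"]@np.asarray(X)+c["t"]); return p[:2]/p[2]
def fpt(P,f):  # feeder-frame point -> world; P=(spindle x,y,yaw)
    c,s=np.cos(P[2]),np.sin(P[2]); d=np.array([f[0]+.075,f[1]+.010])
    return np.array([P[0]+c*d[0]-s*d[1],P[1]+s*d[0]+c*d[1],f[2]])
def bar(P,th,x=0,l=.230,z=.015):
    return fpt(P,[x,.1-l*np.cos(th)+z*np.sin(th),.09+l*np.sin(th)+z*np.cos(th)])
def down(a): # tool down, finger-closing line (tool y) at world angle a
    return Rot.from_matrix(np.c_[[np.sin(a),-np.cos(a),0],[np.cos(a),np.sin(a),0],[0,0,-1]]*np.array([-1,1,1])).as_quat()
E
python3 - <<'E'
from h import *
from scipy.optimize import least_squares as ls
S=ls(lambda p:np.r_[proj("top",[*p,.055])-[443.8,203.1],proj("scene",[*p,.055])-[117.7,237.8]],[.4,-.3])
print(S.x,S.fun)
def r(P):
    o=[]
    tip=fpt(P,[-.075,-.01,.09]);seat=fpt(P,[-.075,-.01,.026])
    o+=[proj("top",tip)-[273.4,211],proj("scene",tip)-[292.4,194.6],proj("top",seat)-[273.7,214.3]]
    # -y wall top edge corners from 800px view
    o+=[proj("top",fpt(P,[.15,-.1,.09]))-[456*.7,195*.7],proj("top",fpt(P,[-.15,-.1,.09]))-[431*.7,352*.7]]
    for x,a,b in((.06,(181.4,126),(404.3,185.5)),(-.06,(171.4,176),(395.8,146.4))):
        o+=[proj("top",bar(P,2.1,x))-a,proj("scene",bar(P,2.1,x))-b]
    return np.concatenate(o)
F=ls(r,[.4,.03,-.15],loss="soft_l1");print(F.x,np.round(r(F.x),1).reshape(-1,2).tolist())
np.save("P.npy",F.x);np.save("S.npy",S.x)
P=F.x
print("bar0",bar(P,2.1),"bal",bar(P,1.368),Rot.from_quat(down(0)).as_matrix())
E
```

```text
[ 0.48332713 -0.42880325] [-0.73115758 -0.40298671 -0.74836291 -0.52251081]
[ 0.45113009  0.03932207 -0.17174912] [[-0.8, 0.1], [-0.8, 0.8], [-0.7, -0.3], [0.8, 0.2], [-0.8, -1.5], [-0.3, 0.2], [-1.3, -2.1], [-1.2, -0.2], [-1.9, 0.6]]
bar0 [0.5658839  0.26204961 0.28096546] bal [0.53842029 0.10371961 0.31830779] [[ 0.  1.  0.]
 [ 1.  0.  0.]
 [ 0.  0. -1.]]
```

```bash
cat >>h.py <<'E'
P=np.load("P.npy");S=np.load("S.npy");QD=down(-np.pi/2+P[2])
E
python3 - <<'E'
from h import *
from cell import arm,cams
import cv2
print(QD,arm.solve_ik([*S,.032],QD),arm.solve_ik([*P[:2],.06],QD))
arm.move_ptp([*S,.16],QD)
arm.movel([*S,.075]);arm.movel([*S,.032],velocity=.06)
print(arm.read_t(),arm.read_contact_force(),arm.read_eef_pos())
arm.grasp();print(arm.read_width(),arm.read_gripper_force(),arm.read_contact_force(),arm.read_torque())
arm.movel([*S,.06],velocity=.06);arm.movel([*S,.20])
print(arm.read_t(),arm.read_width(),arm.read_contact_force())
arm.movel([*P[:2],.20],velocity=.2)
arm.movel([*P[:2],.15],velocity=.1)
print(arm.read_t(),arm.read_width(),arm.read_contact_force(),arm.read_eef_pos())
ims=[]
for n in("top","scene"):
    c=cams.camera(n);cv2.imwrite(f"{n}1.png",c["frame"][:,:,::-1])
    u,v=proj(n,[*P[:2],.12]).astype(int)
    ims.append(cv2.resize(c["frame"][v-50:v+50,u-40:u+40,::-1],None,fx=5,fy=5,interpolation=cv2.INTER_CUBIC));print(u,v)
cv2.imwrite("pics/c.png",np.hstack(ims))
E
```

```text
[ 0.99631505 -0.08576905  0.          0.        ] [-8.44213485e-01  7.72039531e-01  1.39309414e+00 -4.44089210e-16
  9.76458984e-01  8.98331963e-01] [-8.25798690e-02  4.64225069e-01  1.94349084e+00 -4.44089210e-16
  7.33876741e-01  1.65996558e+00]
2.9917 [-0.63998513 -0.57538242  0.08842367] [ 0.48349852 -0.42897846  0.03220835]
0.05938651774951758 62.80343100428581 [-1.94588154  0.38419667  6.2849019 ] [0.07479696 0.24381335 0.04831445]
5.075 0.05931596342677552 [ 0.32210826  0.1798574  -2.76338778]
8.225 0.05955192228976746 [-0.82323614 -0.56072892 -1.64736789] [0.45147365 0.03920187 0.150307  ]
272 209
292 187
```

View pics/c.png

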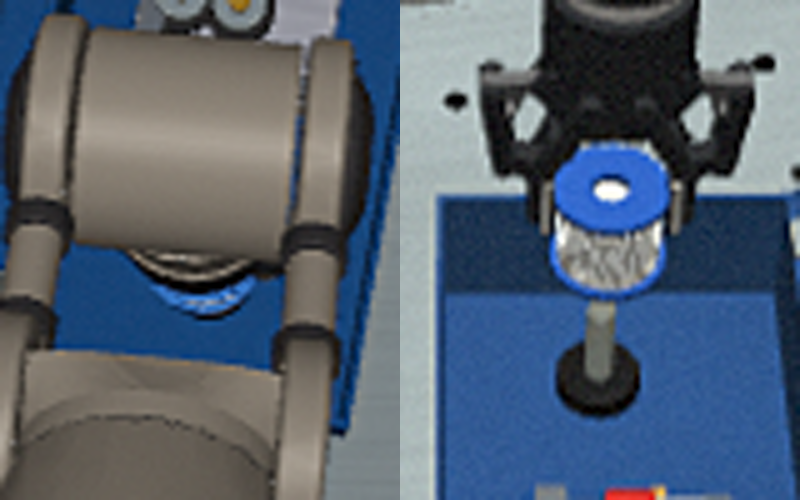

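Spool is held with its top flange at scene (294.3,174.2), apparently upright. I'll check it against the expected projection.

```bash
python3 - <<'E'
from h import *
from scipy.optimize import least_squares as ls
X=[.4515,.0392]
a=np.linspace(0,6.283,200)
def box(x,y,z):
    p=np.array([proj("scene",[x+.031*np.cos(t),y+.031*np.sin(t),z]) for t in a]);return p.min(0),p.max(0)
for dz in(.173,.118): print(dz,box(*X,dz))
def px(x,y):return np.array([252+(x-400)/5-.4,137+y/5-.4])
print("top flange",px(555,143),px(672,233)," bottom",px(550,0),px(667,299))
for z,c in((.173,px(613.5,188)),):
    print(ls(lambda p:proj("scene",[*p,z])-c,X).x)
# spindle from scene-only tip, same pixel convention
print(ls(lambda p:proj("scene",[*p,.09])-np.array([292.0,194.2]),X).x)
print(ls(lambda p:proj("top",[*p,.09])-np.array([273.0,210.6]),X).x)
print(ls(lambda p:proj("top",[*p,.055])-np.array([443.4,202.7]),X).x,ls(lambda p:proj("scene",[*p,.055])-np.array([117.3,237.4]),X).x)
E
```

```text
0.173 (array([280.77958549, 165.61006298]), array([304.80405764, 182.91239477]))
0.118 (array([280.34608735, 180.06222957]), array([303.61068953, 197.25101262]))
top flange [282.6 165.2] [306.  183.2]  bottom [281.6 136.6] [305.  196.4]
[0.45243368 0.0429764 ]
[0.44702944 0.04130021]
[0.45260374 0.03829813]
[ 0.48332723 -0.42971221] [ 0.48389004 -0.42791702]
```

```bash
python3 - <<'E'
from h import *
from scipy.optimize import least_squares as ls
from cell import arm
d=ls(lambda p:proj("scene",[*p,.026])-np.array([291.2,210.0]),P[:2]).x
e=ls(lambda p:proj("top",[*p,.026])-np.array([273.3,213.9]),P[:2]).x
print("disc",d,e)
t=np.array(P[:2])+[-.001,-.001]
f0=arm.read_contact_force();print(f0)
for z in np.arange(.142,.100,-.006):
    arm.movel([*t,z],velocity=.04)
    f=arm.read_contact_force()-f0;print(round(z,3),f.round(1),arm.read_torque().round(2),round(arm.read_width(),4))
    if abs(f).max()>6:break
print(arm.read_t(),arm.read_eef_pos())
E
```

```text
disc [0.44929366 0.0410198 ] [0.45137929 0.03843635]
[ 0.46831565  0.40883867 -1.68444589]
0.142 [-1.3 -0.3 -1.5] [ 0.05 -0.02 -0.04] 0.0596
0.136 [-1.4 -0.1 -0.8] [-0.01  0.01  0.02] 0.0592
0.13 [-0.8 -0.1 -1. ] [-0.03 -0.05 -0.05] 0.0592
0.124 [-0.5 -1.1 -0.6] [-0.03  0.01  0.  ] 0.0594
0.118 [-1.1 -0.8  0.1] [-0.01 -0.01  0.05] 0.0591
0.112 [-0.8 -0.5 -0.7] [ 0.01  0.   -0.01] 0.0592
0.106 [ 0.6  0.5 -0.5] [-0.06 -0.03  0.06] 0.0591
10.475 [0.45000217 0.03831304 0.10570727]
```

```bash
python3 - <<'E'
from h import *
from cell import arm
t=np.array(P[:2])+[-.001,-.001]
z=.106
while z>.054:
    z-=.006 if z>.066 else .0015
    arm.movel([*t,z],velocity=.03)
    f=np.mean([arm.read_contact_force() for _ in range(3)],0);print(round(z,4),f.round(1),arm.read_torque().round(2),round(arm.read_width(),4))
    if abs(f[:2]).max()>6 or f[2]>6:break
print(arm.read_t(),arm.read_eef_pos())
E
```

```text
0.1 [ 0.5  0.7 -3.1] [-0.02 -0.06 -0.02] 0.0591
0.094 [-0.1 -1.2 -2.3] [-0.04 -0.07  0.02] 0.0593
0.088 [ 0.5  0.4 -2.1] [-0.02 -0.08  0.03] 0.0589
0.082 [ 0.6 -1.4 -2.7] [-0.03 -0.16  0.07] 0.0593
0.076 [ 1.7 -0.8 -2.8] [-0.09 -0.17  0.03] 0.0593
0.07 [-0.   0.  -2.7] [-0.04 -0.17 -0.06] 0.0592
0.064 [ 2.4  0.1 -5.4] [-0.08 -0.31 -0.04] 0.0592
0.0625 [ 2.8 -0.  -2.1] [-0.08 -0.28 -0.01] 0.0592
0.061 [ 1.9 -1.2 -2.8] [-0.02 -0.39  0.01] 0.0593
0.0595 [ 2.  -1.   1.6] [-0.02 -0.33  0.  ] 0.0592
0.058 [-0.7 -0.9 15.7] [-0.15  0.09 -0.02] 0.0595
13.925 [0.4509536  0.03827906 0.0594143 ]
```

```bash
python3 - <<'E'
from h import *
from cell import arm,cams
import cv2
t=np.array(P[:2])+[-.001,-.001]
arm.movel([*t,.0572],velocity=.02)
print(np.mean([arm.read_contact_force() for _ in range(3)],0),arm.read_eef_pos())
c=cams.camera("scene")
u,v=proj("scene",[*P[:2],.07]).astype(int)
cv2.imwrite("pics/d.png",cv2.resize(c["frame"][v-40:v+40,u-50:u+50,::-1],None,fx=7,fy=7,interpolation=cv2.INTER_CUBIC));print(u,v)
for z in (.081,.031,.026):
    p=np.array([proj("scene",[.450+.031*np.cos(q),.0385+.031*np.sin(q),z]) for q in np.linspace(0,6.28,200)])
    print(z,(p.min(0)-[u-50,v-40]+.4)*7,(p.max(0)-[u-50,v-40]+.4)*7)
E
```

```text
[-2.44342392 -0.51820405 24.26777196] [0.45103733 0.03826495 0.05931935]
291 200
0.081 [273.77685867 205.27987778] [433.13692447 324.83641309]
0.031 [271.35623135 288.47003904] [426.35494077 407.12737859]
0.026 [271.12143915 296.54276986] [425.69710684 415.10578134]
```

View pics/d.png

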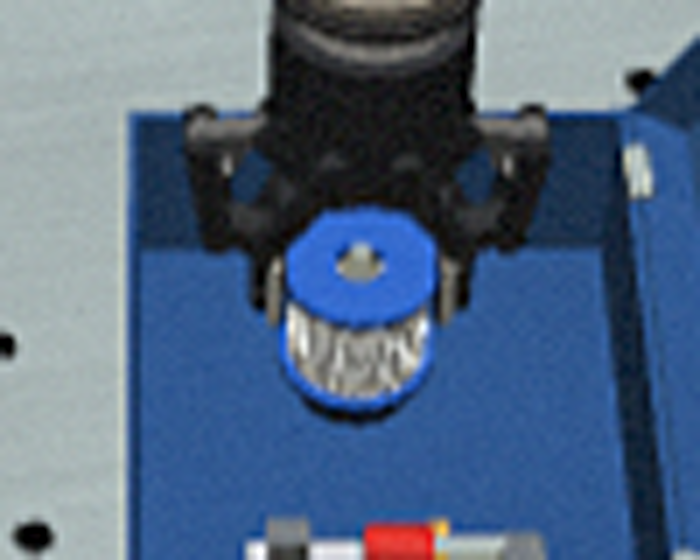

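The flange at (285–438, 205–325) matches the home projection, the tip stands proud, and contact is hard. Releasing, and computing the bar grasp.

```bash
cat >>h.py <<'E'
def lidq(th,s=1):
    c,sn=np.cos(P[2]),np.sin(P[2]); f=lambda y,z:np.array([-sn*y,c*y,z])
    tz=f(np.cos(th),-np.sin(th)); ty=s*f(np.sin(th),np.cos(th))
    return Rot.from_matrix(np.c_[np.cross(ty,tz),ty,tz]).as_quat(),tz
def lidpose(th,s=1,back=0.,tilt=0.,l=.230):
    q,_=lidq(th+tilt,s);tz=lidq(th+tilt,s)[1]
    return bar(P,th,0,l)+(.008-back)*tz,q
E
python3 - <<'E'
from h import *
from scipy.optimize import least_squares as ls
from cell import arm
t=np.array(P[:2])+[-.001,-.001]
arm.movel([*t,.0590],velocity=.02);print(arm.read_contact_force())
arm.gripper_open();print(arm.read_width(),arm.read_contact_force())
arm.movel([*t,.085],velocity=.06);print(arm.read_contact_force());arm.movel([*t,.22],velocity=.2)
print(arm.read_t())
B=[]
for x,a,b in((.06,(181.4,126),(404.3,185.5)),(-.06,(171.4,176),(395.8,146.4))):
    B.append(ls(lambda X:np.r_[proj("top",X)-np.array(a)+.4,proj("scene",X)-np.array(b)+.4],bar(P,2.1,x)).x);print(B[-1],bar(P,2.1,x))
print(np.mean(B,0),bar(P,2.1))
for s in(1,-1):
  for th,bk in((2.1,.1),(2.1,0),(1.9,0),(1.7,0),(1.5,0),(1.368,0)):
    for tl in (0,-.3): 
        j=arm.solve_ik(*lidpose(th,s,bk,tl));print(s,th,bk,tl,None if j is None else np.round(j,2))
E
```

```text
[1.06336985 0.06523687 8.14518202]
0.08524817000157675 [-1.21162683 -0.46830707  0.61332297]
[-0.58514333 -0.75296971  0.15671337]
16.2667
[0.62751409 0.25328899 0.27779376] [0.62500114 0.25179525 0.28096546]
[0.50740514 0.27219841 0.28435987] [0.50676666 0.27230397 0.28096546]
[0.56745961 0.2627437  0.28107681] [0.5658839  0.26204961 0.28096546]
1 2.1 0.1 0 [ 0.55  0.83  0.47 -0.47  2.15 -1.05]
1 2.1 0.1 -0.3 [ 0.43  0.62  0.75 -0.2   1.9  -1.02]
1 2.1 0 0 [ 0.5   0.73  0.89 -0.42  1.85 -0.95]
1 2.1 0 -0.3 [ 0.4   0.6   1.05 -0.19  1.62 -1.  ]
1 1.9 0 0 [ 0.39  0.57  1.05 -0.28  1.69 -1.02]
1 1.9 0 -0.3 [ 0.26  0.46  1.19 -0.03  1.5  -1.13]
1 1.7 0 0 [ 0.24  0.44  1.19 -0.12  1.56 -1.15]
1 1.7 0 -0.3 [ 0.1   0.37  1.32  0.17  1.41 -1.32]
1 1.5 0 0 [ 0.07  0.35  1.32  0.07  1.45 -1.34]
1 1.5 0 -0.3 [-0.09  0.31  1.43  0.38  1.38 -1.56]
1 1.368 0 0 [-0.06  0.31  1.4   0.2   1.41 -1.49]
1 1.368 0 -0.3 [-0.22  0.3   1.49  0.51  1.4  -1.72]
-1 2.1 0.1 0 [ 0.55  0.83  0.47 -0.47  2.15  2.09]
-1 2.1 0.1 -0.3 [ 0.43  0.62  0.75 -0.2   1.9   2.12]
-1 2.1 0 0 [ 0.5   0.73  0.89 -0.42  1.85  2.19]
-1 2.1 0 -0.3 [ 0.4   0.6   1.05 -0.19  1.62  2.15]
-1 1.9 0 0 [ 0.39  0.57  1.05 -0.28  1.69  2.12]
-1 1.9 0 -0.3 [ 0.26  0.46  1.19 -0.03  1.5   2.01]
-1 1.7 0 0 [ 0.24  0.44  1.19 -0.12  1.56  1.99]
-1 1.7 0 -0.3 [0.1  0.37 1.32 0.17 1.41 1.82]
-1 1.5 0 0 [0.07 0.35 1.32 0.07 1.45 1.8 ]
-1 1.5 0 -0.3 [-0.09  0.31  1.43  0.38  1.38  1.58]
-1 1.368 0 0 [-0.06  0.31  1.4   0.2   1.41  1.65]
-1 1.368 0 -0.3 [-0.22  0.3   1.49  0.51  1.4   1.42]
```

```bash
python3 - <<'E'
from h import *
from cell import arm,cams
import cv2
arm.movel([P[0],P[1],.42],velocity=.25)
p,q=lidpose(2.088,-1,.1);arm.move_ptp(p,q)
p,q=lidpose(2.088,-1,0.05);arm.movel(p,q,velocity=.1)
print(arm.read_t(),arm.read_eef_pos(),arm.read_contact_force())
ims=[]
for n in("top","scene"):
    c=cams.camera(n)
    u,v=proj(n,bar(P,2.1)).astype(int)
    ims.append(cv2.resize(c["frame"][v-50:v+50,u-40:u+40,::-1],None,fx=5,fy=5,interpolation=cv2.INTER_CUBIC))
cv2.imwrite("pics/e.png",np.hstack(ims))
E
```

```text
19.025 [0.56944691 0.27931702 0.3206444 ] [-0.07327865  0.00408638 -0.02993518]
```

View pics/e.png

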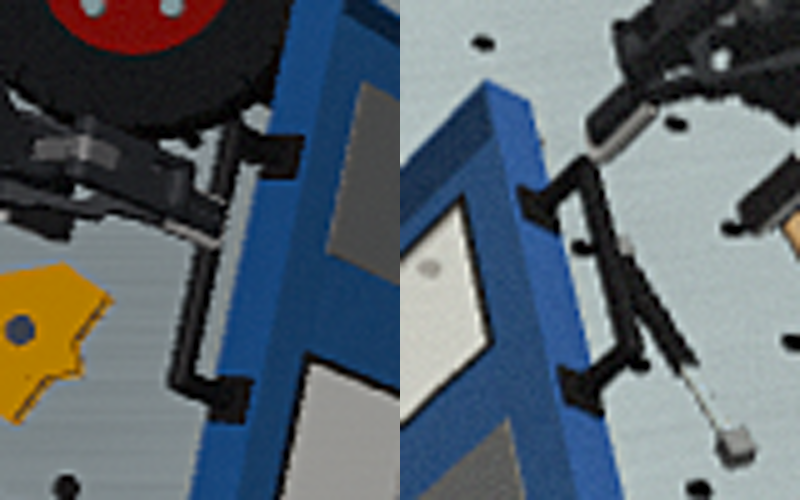

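The open fingers straddle the bar's middle section in both views. Closing in and grasping.

```bash
python3 - <<'E'
from h import *
from cell import arm
p,q=lidpose(2.088,-1);arm.movel(p,q,velocity=.06)
print(arm.read_t(),arm.read_contact_force())
arm.grasp()
print(arm.read_t(),arm.read_width(),arm.read_gripper_force(),np.mean([arm.read_contact_force() for _ in range(5)],0),arm.read_torque(),arm.read_eef_pos()-p)
for th in (2.06,2.02):
    p,q=lidpose(th,-1);arm.movel(p,q,velocity=.03)
    tz=lidq(th)[1];f=np.mean([arm.read_contact_force() for _ in range(5)],0)
    print(th,arm.read_width(),f.round(1),"radial",f@tz,arm.read_torque().round(2),(arm.read_eef_pos()-p).round(4))
print(arm.read_t())
E
```

```text
20.1083 [-0.39515265 -0.07723661 -0.04419611]
20.7917 0.00983051753852554 58.409984707832336 [0.47289178 3.01381411 0.59857942] [ 0.65592563 -0.14653365  0.03499015] [ 9.25466410e-05  4.60351514e-04 -1.06176640e-05]
2.06 0.009583899343758376 [0.5 2.5 1.2] radial -2.2627243659773932 [ 0.57 -0.11  0.04] [ 0.     -0.      0.0003]
2.02 0.010234766006076822 [1.1 4.5 2.5] radial -4.278807765366794 [ 0.56 -0.11  0.06] [0.0001 0.0001 0.0003]
21.6
```

```bash
python3 - <<'E'
from h import *
from cell import arm,cams
import cv2
l=.230
for th in np.linspace(2.02,1.368,14)[1:]:
    p,q=lidpose(th,-1,l=l);arm.movel(p,q,velocity=.04)
    tz=lidq(th)[1];ty=Rot.from_quat(q).as_matrix()[:,1];f=np.mean([arm.read_contact_force() for _ in range(4)],0)
    print(round(th,3),"rad %.1f tan %.1f x %.1f"%(f@tz,f@ty,f[0]),arm.read_torque().round(2),round(arm.read_width(),4))
    if abs(f@tz)>10:l-=.0005*np.sign(-f@tz)*-1 if False else 0
    if np.abs(f).max()>20:print("stop");break
arm.hold(.5)
print(arm.read_t(),arm.read_eef_pos()-p)
ims=[]
for n in("top","scene"):
    c=cams.camera(n);np.savez(n+"2.npz",f=c["frame"])
    u,v=proj(n,bar(P,1.368)).astype(int)
    ims.append(cv2.resize(c["frame"][v-50:v+100,u-60:u+40 if n=="scene" else u+40,::-1],None,fx=4,fy=4,interpolation=cv2.INTER_CUBIC));print(u,v)
cv2.imwrite("pics/f.png",np.hstack(ims))
E
```

```text
1.97 rad -5.2 tan -3.0 x 1.1 [ 0.52 -0.08  0.07] 0.0103
1.92 rad -6.8 tan -2.9 x 1.4 [ 0.51 -0.11  0.08] 0.0102
1.87 rad -8.7 tan -2.0 x 0.9 [ 0.45 -0.07  0.04] 0.01
1.819 rad -8.6 tan -2.7 x 1.5 [ 0.45 -0.1  -0.03] 0.0099
1.769 rad -8.6 tan -1.8 x 0.5 [ 0.38 -0.08  0.07] 0.0097
1.719 rad -8.7 tan -0.7 x -0.2 [0.31 0.01 0.06] 0.01
1.669 rad -9.0 tan -2.0 x 0.4 [ 0.3  -0.    0.06] 0.0099
1.619 rad -9.0 tan -1.4 x 0.2 [ 0.24 -0.01  0.01] 0.0102
1.569 rad -10.0 tan -1.6 x -0.1 [ 0.23 -0.03  0.03] 0.01
1.518 rad -8.9 tan -1.4 x 0.0 [0.13 0.02 0.03] 0.0101
1.468 rad -10.3 tan -0.2 x -0.1 [0.09 0.02 0.02] 0.0103
1.418 rad -11.1 tan -1.2 x 0.6 [0.04 0.08 0.05] 0.0097
1.368 rad -11.3 tan -1.4 x -0.3 [-0.01  0.05  0.06] 0.0098
27.625 [ 0.00046034 -0.0004022   0.00092866]
242 159
331 153
```

View pics/f.png

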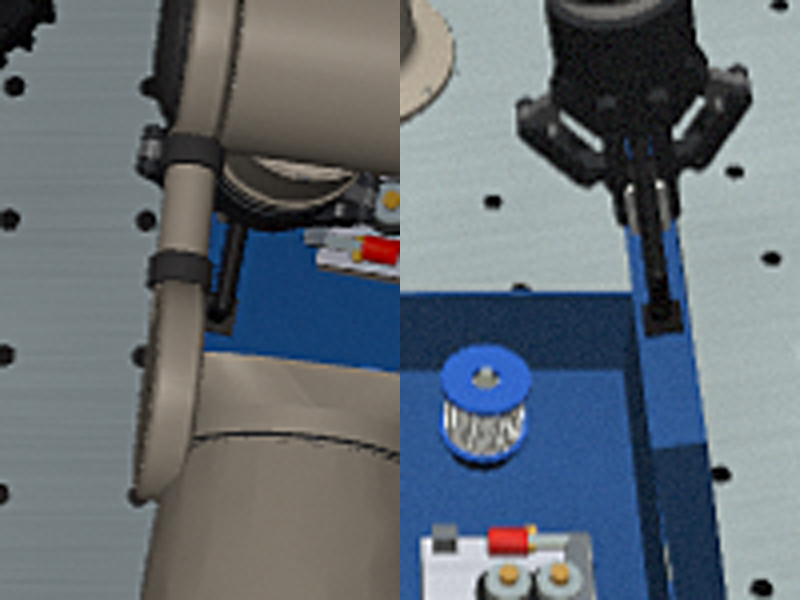

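The spool is home and the bar is gripped. As an independent angle check I'll use the lid's +x free-edge corners, at scene (347.2,213.7) and (334,215.5), which were at (405,225) when on the stop.

```bash
python3 - <<'E'
from h import *
from cell import arm
print("stop",proj("scene",bar(P,2.1,.15,.194,.03)),proj("scene",bar(P,2.1,.15,.194,0)))
for th in(1.33,1.368,1.41):print(th,proj("scene",bar(P,th,.15,.194,.03)),proj("scene",bar(P,th,.15,.194,0)))
q=arm.read_ee_rot();ty=Rot.from_quat(q).as_matrix()[:,1]
f=[]
for _ in range(10):arm.hold(.05);f.append(np.r_[arm.read_contact_force()@ty,arm.read_torque()])
print(np.mean(f,0),arm.read_t(),abs(arm.read_qvel()).max())
E
```

```text
stop [404.39449779 225.46509197] [394.02885194 221.21371637]
1.33 [342.75906068 213.21402308] [328.7553239  215.41876077]
1.368 [346.28019116 213.04437178] [332.19363696 214.91938669]
1.41 [350.16097764 212.95583136] [336.01634312 214.46160502]
[-0.63640161  0.02665409  0.04302648  0.03386982] 28.225 0.0007349275801841426
```

```bash
python3 -c "
from cell import arm
arm.hold(.5);print(arm.read_width());print(arm.hand_in())"
```

```text
0.009601487962505793
the job is handed in; nothing more can be done
None
```

The blue-flanged spool was lowered fully home on the spindle before I let it go. The lid is held still at its balance point (about 1.37 to 1.38 rad, target 1.368) with the bar still gripped, and the job was handed in at about 29 s.

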